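# Put the grating disc and its guard plate away on the ribbed disc stand

## Robot

A 6-joint arm with a two-finger parallel gripper is mounted at the origin on the work surface. World frame = base frame: x ahead of the robot, y to its left, z up, the work surface at z = 0. Lengths are in m, angles in rad, forces in N, time in s.
With the tool pointing down it reaches from about 0.375 to 0.9 m from the base axis. Payload 3.1 kg.
Tool frame: the origin (TCP) lies on the centre line of the jaws, within the pads' length; the fingertips stand 11 mm ahead of it and the grasp point (between the pads) lies 8 mm behind it; x points along the fingers, y is the direction in which the jaws open and shut, and the axes are right-handed (so a half turn about x gives the same grasp; the last joint's range is limited). The gripper opens to 87 mm and grips with 3 to 60 N. Pads are 19 mm wide; open, the fingers measure 117 mm over their backs; the gripper's body (75 mm by 190 mm) begins 51 mm behind the grasp point.
Start: joints at [0.924, 0.527, 1.433, -0, 1.181, -0.178], TCP at [0.282, 0.558, 0.234] pointing down, gripper open.
Joint ranges: [-3.08, 3.08], [-0.75, 2.2], [0.22, 2.44], [-1.43, 4.57], [0, 2.65], [-2.85, 2.85]. Speed limits (rad/s): [2.79, 2.79, 3.14, 3.14, 3.14, 3.14].

## Interface

Orientations are given as a unit quaternion [x, y, z, w].
In Python, from rig import robot, camera, camera_info gives the robot as it stands.
- The arm moves only by the shell command python3 -m inch 'ROWS' [FORCE]. ROWS is JSON, a list that holds one entry, the list of rows, each a list of 5 numbers: the shift along the tool's x, y, z in cm, then the turn about the tool's x in rad, then the opening, from 0 (shut) to 1 (fully open). A call has 1 to 8 rows; each row shifts and turns the pose as measured when the row begins, along the tool's axes as they then stand; what a row does not reach is not made up. A row lasts 1/12 s, in which the tool goes at most 41.7 mm and 7.16 degrees, less where a joint would pass 70% of its speed; a pose out of reach is approached as far as the arm can. A call with a gripper value outside its range is refused whole. The fingers move at their own pace and stop on an object; FORCE is the grip in N (left out, the last holds). Time passes only in rows, so rows that do not move let the fingers close. It gives the time, the measured TCP pose, the force and the opening at its end, in the units of the state.
- robot.get_obs(): the state, without advancing time (a new reading comes with each control period).
- camera(name): name is "scene" or "side" or "wrist"; returns the picture (420x560x3 uint8, red, green, blue); there is no depth.
- camera_info(name): a dict with "camera_matrix" (3x3 intrinsics, pixels), "rvec" (rotation vector, rad) and "tvec" (3), from world to camera coordinates, as OpenCV has them. Camera axes: x right, y down, z forward; pixel columns grow to the right and rows downward; lengths in m; the calibration is good to about 2 mm. A picture is of the moment at which its call begins: read the wrist's pose just before it. camera_info takes no time and is no camera call; for the wrist camera it gives the pose at the moment of the call.
- robot.hand_in(): hands the job in, once; it reports no verdict.
The state is a dict: "time": time; "q": joint angles; "joint_velocities": joint speeds; "joint_torque": joint torques, N m; "position": TCP position; "tool_rot": TCP orientation; "ft_force": force on the tool from outside, world axes, zero at the start; "moment": the same for the moment, N m; "grip_width": finger opening in m.
Only numpy, scipy, OpenCV 4.12 (cv2) and the standard library are available. Lean on these libraries where they do the work, as an engineer would, in place of code of your own. Each camera call takes 0.05 s, during which the arm holds its last target. There are 200 camera calls.

## Task

Put the food processor's discs away on their stand: first the steel grating disc, fully home on the base with its orange tab over the red pointer (as near as the post's ribs allow), then the blue guard plate fully home on top of it with its yellow tab on the opposite side. Turn each one gently until it drops over the ribs, never forcing it down, let go of everything, and leave the other disc and the other kitchen things alone.

Things in the scene. Friction and masses are not known exactly. Their poses are not given: they have to be found in the camera images.
- disc: Grating disc of bare steel with rows of dark bumps: a round plate 120 mm across, 5 mm thick, about 140 g, with a hexagonal grey grip collar 26 mm tall on its middle (top 31 mm above the underside). Orange tab, 24 mm wide, sticking out 24 mm beyond the rim along its +x. Six teeth inside its bore. Origin: centre of the underside, z up
- disc_tab (a point): middle of the grating disc's orange tab, 72 mm from the disc's axis along its +x
- disc_collar (a point): Grating disc: centre of the collar's top, 31 mm above the underside. Collar 54 mm across flats; one pair of flats faces along the tab line, the others at 60 degrees. Bore 41 mm, with six inward teeth in its lowest 14 mm, 7.8 mm wide, tips on a 31 mm circle, one on the tab line: fits the post in six positions 60 degrees apart, about 4 degrees play each way
- guard: Guard plate of plain blue plastic: a round plate 120 mm across, 5 mm thick, about 140 g, with a hexagonal blue grip collar 26 mm tall on its middle (top 31 mm above the underside). Yellow tab, 24 mm wide, sticking out 24 mm beyond the rim along its +x. Six teeth inside its bore. Origin: centre of the underside, z up
- guard_tab (a point): middle of the guard plate's yellow tab, 72 mm from its axis along its +x
- guard_collar (a point): Guard plate: centre of the collar's top, 31 mm above the underside. Collar 54 mm across flats; one pair of flats faces along the tab line, the others at 60 degrees. Bore 41 mm, with six inward teeth in its lowest 14 mm, 7.8 mm wide, tips on a 31 mm circle, one on the tab line: fits the post in six positions 60 degrees apart, about 4 degrees play each way
- stand: Disc stand, fixed to the counter: a round white base 120 mm across, 16 mm high, a red pointer block sticking out of its rim along its +x, and a ribbed post in the middle. Origin: centre of its underside. The post's ribs stand at an unmeasured angle that differs each time: a plate that fits has its tab up to 22 degrees to either side of the stand's +x. The post does not turn
- seat (a point): centre of the top of the stand's base, on the post's axis, 16 mm above the counter. Fully home, the disc's underside lies here and the guard plate's lies on the disc's collar, 31 mm higher. Pressing a plate on the post, base or disc with over 40 N spoils it: feel with about 5 N, lower slowly
- post_top (a point): top of the post, 60 mm above the base. Dark core 29.4 mm across; its top 15 mm is a smooth pilot (last 8 mm tapering to 18 mm). Below it, from 45 mm above the base down, six white ribs 60 degrees apart, 6 mm wide, out to a 38 mm circle, with square flat tops. A plate set over the pilot stops on the rib tops until turned to where its teeth meet the grooves
- slicer: bystander, leave alone: slicing disc, the same shape as the grating disc, of dark steel with a green tab and two blades; origin at the centre of its underside
- mug: bystander, leave alone: blue mug, 80 mm across, 92 mm tall; origin under its centre
- bowl: bystander, leave alone: white bowl, 110 mm across, 55 mm tall; origin under its centre
- wine: bystander, leave alone: green wine bottle, 74 mm across, 290 mm tall; origin under its centre
- jar: bystander, leave alone: amber jar with a white lid, 76 mm across, 100 mm tall; origin under its centre
- spatula: bystander, leave alone: spatula with a wooden handle, 270 mm long, lying flat; origin under its middle
There are look-alikes about, which are no part of the job. Leave any pink look-alike of the disc alone. There is more than one size of the guard; the job needs the larger.

How it is judged:
On the way, in this order (a step that is already met when the one before it is completed fails the run):
1. the grating disc is fully home on the base, tab over the red pointer, and released (z of disc in the frame of stand between 0.013 and 0.019 m and horizontal distance between disc and seat below 0.004 m and angle between disc's own z axis and vertical below 0.06 rad and x of disc_tab in the frame of stand above 0.0623 m and contact force between the fingers and disc below 0.2 N and linear speed of disc below 0.02 m/s), for 0.2 s.
2. the guard plate is fully home on the disc, tab opposite, and released (z of disc in the frame of stand between 0.013 and 0.019 m and horizontal distance between each of disc, guard and seat below 0.004 m and angle between each of disc, guard's own z axis and vertical below 0.06 rad and x of disc_tab in the frame of stand above 0.0623 m and z of guard in the frame of stand between 0.044 and 0.05 m and x of guard_tab in the frame of stand below -0.0623 m and contact force between the fingers and guard below 0.2 N and linear speed of guard below 0.02 m/s), for 0.2 s.
At the end, for the whole second after the job is handed in: Disc fully home on the base (3 mm in height, 4 mm off the axis, level to 3.4 degrees), tab within 30 degrees of the pointer; guard plate fully home on the disc (same tolerances), tab within 30 degrees of the opposite side; both released and at rest (all of step 2 and contact force between the fingers and disc below 0.2 N and linear speed of disc below 0.02 m/s); the robot touches nothing.
It fails at once if a plate is forced against the stand, or the guard plate against the disc (over 40 N) (contact force between any of disc, guard and stand above 40 N or contact force between guard and disc above 40 N).
It fails at once if a bystander is disturbed (moved over 20 mm) (distance of any of slicer, mug, bowl, wine, jar, spatula from where it was at the start of the episode above 0.02 m).
It also fails if it takes over 72 s, if anything falls off the work surface, if the arm or the gripper's body presses on something with over 40 N, if the wrist force passes 120 N, or if a joint passes its speed limit or range.

## Working session

There is one attempt and no reset: what is moved stays moved. The work goes in short steps, Python scripts to look and compute and a shell command to move; the robot and the scene stay as the last step left them, time stands still between calls to the robot, and variables do not carry over. Pictures are saved under pics/ and viewed, about 8 in all and at most 12, crops included, and the job is handed in when it is done.

```bash
ls; mkdir -p pics; python3 - <<'E'
from rig import robot,camera,camera_info
import cv2,numpy as np
for n in("scene","side"):
    im=camera(n); cv2.imwrite(f"pics/{n}0.png",cv2.resize(im[:,:,::-1],(800,600),interpolation=cv2.INTER_CUBIC)); np.save(f"{n}0.npy",im)
    print(n,camera_info(n))
print(robot.get_obs())
E
```

```text
pics
scene {'camera_matrix': array([[438.14594764,   0.        , 285.73992579],
       [  0.        , 438.14594764, 210.12635237],
       [  0.        ,   0.        ,   1.        ]]), 'rvec': array([ 1.1846766 ,  2.49364913, -0.81036514]), 'tvec': array([ 0.41952875, -0.27373733,  1.46717384])}
side {'camera_matrix': array([[440.5250009 ,   0.        , 276.04908491],
       [  0.        , 440.5250009 , 206.49575602],
       [  0.        ,   0.        ,   1.        ]]), 'rvec': array([ 2.22351244, -0.31079369,  0.12126931]), 'tvec': array([-0.5878901 ,  0.09940208,  1.39713581])}
{'time': 0.1, 'q': array([ 9.24494636e-01,  5.28409513e-01,  1.43375182e+00, -9.10274652e-06,
        1.18140272e+00, -1.78512605e-01]), 'joint_velocities': array([-0.00029172, -0.0023919 , -0.00642442,  0.00055281, -0.00215527,
       -0.0006192 ]), 'joint_torque': array([-4.37878077e-05, -4.40984488e+01, -1.77152574e+01,  6.34470955e-02,
        5.34043845e-02, -4.32275988e-05]), 'position': array([0.28141934, 0.55735302, 0.23265427]), 'tool_rot': array([ 0.16324354,  0.68812966, -0.16452304,  0.68757638]), 'ft_force': array([ 0.38915358, -0.03613948,  0.60738266]), 'moment': array([0.01034651, 0.0145114 , 0.04126473]), 'grip_width': 0.08682388572619291}
```

View pics/scene0.png

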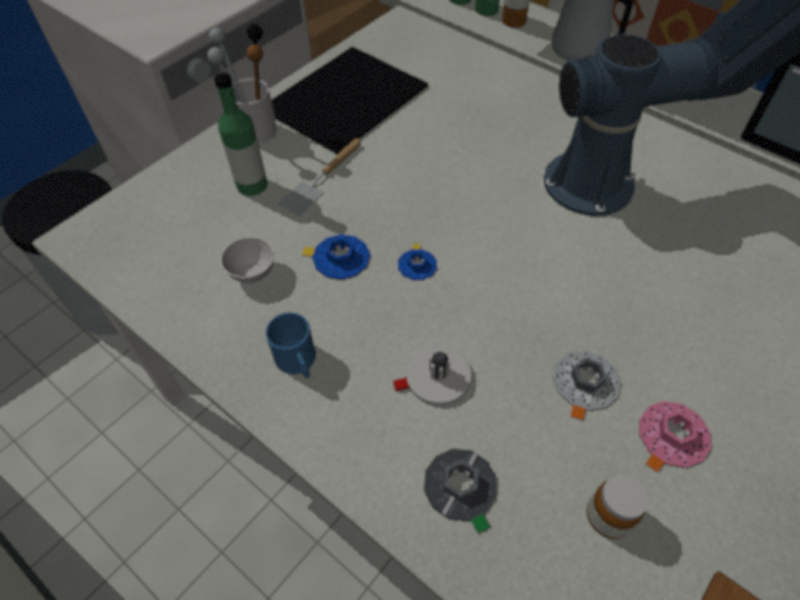

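View pics/side0.png

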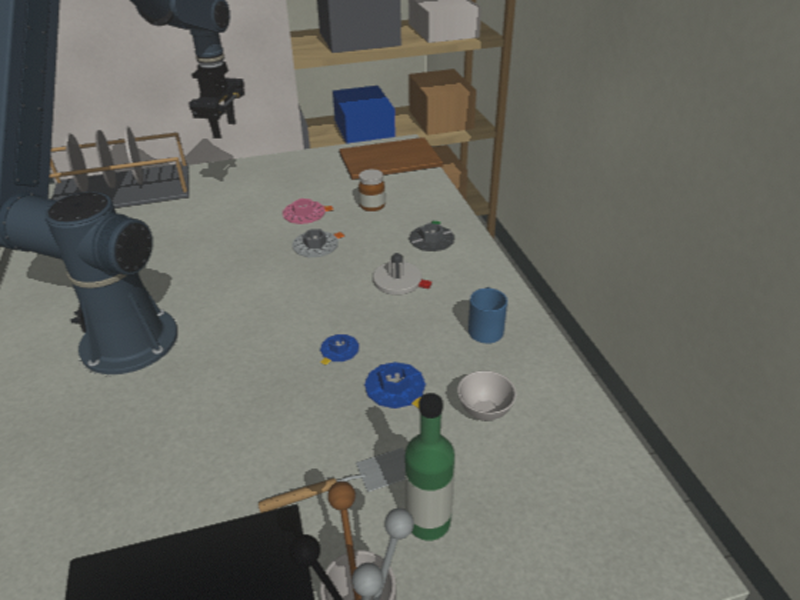

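The scene picture (800x600) has these candidates:
- **Grating disc:** bare steel with orange tab at (588,378), tab (580,412). The pink one at (676,434) is a look-alike, and the dark one with the green tab at (461,484) is the slicer.
- **Guard:** blue plates at (341,256), tab (309,252), and at (418,264). The first is larger, so it is the one needed.
- **Stand:** (440,375), with the red pointer at (401,384).

Next I measure these and confirm in crops.

```bash
cat > h.py <<'E'
import numpy as np,cv2
from rig import robot,camera,camera_info
def ray(info,u,v,z):
    R=cv2.Rodrigues(np.array(info["rvec"]))[0];t=np.array(info["tvec"]).ravel()
    p=cv2.undistortPoints(np.array([[[u,v]]],float),np.array(info["camera_matrix"]),None).ravel()
    d=R.T@np.array([p[0],p[1],1]);c=-R.T@t
    return c+d*(z-c[2])/d[2]
def proj(info,P):
    return cv2.projectPoints(np.array(P,float).reshape(-1,3),np.array(info["rvec"]),np.array(info["tvec"]),np.array(info["camera_matrix"]),None)[0].reshape(-1,2)
def yaw():  # angle of tool y (jaw axis) in world, and tool axes
    from scipy.spatial.transform import Rotation as Ro
    o=robot.get_obs();M=Ro.from_quat(o["tool_rot"]).as_matrix();return o,M
E
python3 - <<'E'
from h import *
pts={"scene":dict(disc=(588,381,.005),dtab=(579.5,412,.005),guard=(341,257,.005),gtab=(309,252,.005),sm=(418,264.5,.005),stand=(440,376,.016),ptr=(401,384,.012),post=(440,357,.076),pink=(676,434,.005)),
"side":dict(disc=(315.5,242,.005),dtab=(340,235,.005),guard=(395,384,.005),sm=(340,347,.005),stand=(398,278,.016),ptr=(426,284,.012),post=(397,256,.076),gtab=(419,404,.005))}
for n in pts:
    i=camera_info(n)
    for k,(u,v,z) in pts[n].items(): print(n,k,ray(i,u/1.42857,v/1.42857,z).round(4))
a=np.load("scene0.npy")
crop=np.hstack([cv2.resize(a[y:y+70,x:x+70],(390,390),interpolation=cv2.INTER_CUBIC) for x,y in((377,232),(220,145))])
cv2.imwrite("pics/crop1.png",crop[:,:,::-1])
o,M=yaw();print(M.round(3))
E
```

```text
scene disc [0.4631 0.2643 0.005 ]
scene dtab [0.5278 0.2839 0.005 ]
scene guard [ 0.532  -0.2917  0.005 ]
scene gtab [ 0.565  -0.3542  0.005 ]
scene sm [ 0.4448 -0.1519  0.005 ]
scene stand [0.6323 0.0497 0.016 ]
scene ptr [0.6886 0.0033 0.012 ]
scene post [0.6301 0.045  0.076 ]
scene pink [0.4583 0.4358 0.005 ]
side disc [0.4623 0.2576 0.005 ]
side dtab [0.5318 0.2718 0.005 ]
side guard [ 0.5287 -0.3009  0.005 ]
side sm [ 0.4437 -0.1623  0.005 ]
side stand [0.6262 0.0255 0.016 ]
side ptr [ 0.6856 -0.0121  0.012 ]
side post [0.6269 0.0329 0.076 ]
side gtab [ 0.5594 -0.3654  0.005 ]
[[-0.001  0.451  0.893]
 [-0.002  0.893 -0.451]
 [-1.    -0.002 -0.   ]]
```

View pics/crop1.png

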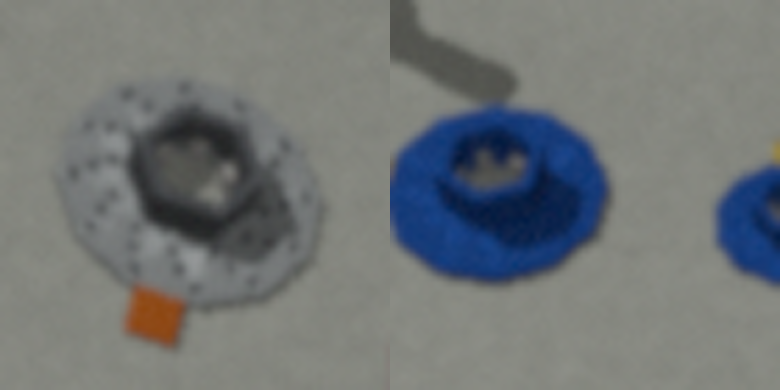

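The crops confirm the steel grating disc with the orange tab, and the large blue guard with the smaller one to its right. I move above the disc now.

```bash
python3 -m inch '[[[0,-2.2,3.5,0,1],[0,-2.2,3.5,0,1],[0,-2.2,3.5,0,1],[0,-2.2,3.5,0,1],[0,-2.2,3.5,0,1],[0,-2.2,3.5,0,1],[0,-2.2,3.5,0,1],[0.5,-2.2,3.5,0,1]]]' 20; python3 - <<'E'
from h import *
o,M=yaw();i=camera_info("wrist");im=camera("wrist")
np.save("w1.npy",im);cv2.imwrite("pics/w1.png",im[:,:,::-1])
print(o["position"],M.round(3));R=cv2.Rodrigues(i["rvec"])[0];print(-R.T@i["tvec"]);print(proj(i,[[.463,.262,.005],[.53,.279,.005]]))
np.save("w1i.npy",i,allow_pickle=True)
E
```

```text
time: 0.77
position: [0.4507, 0.2758, 0.2243]
tool_rot: [0.158, 0.691, -0.158, 0.688]
ft_force: [0.8, 0.7, 0.3]
grip_width: 0.087
[0.45070396 0.27582268 0.22429821] [[-0.004  0.435  0.9  ]
 [ 0.001  0.9   -0.435]
 [-1.    -0.001 -0.004]]
[0.39038863 0.30606176 0.37466389]
[[275.05865451 200.15796745]
 [313.30614097 244.22602038]]
```

View pics/w1.png

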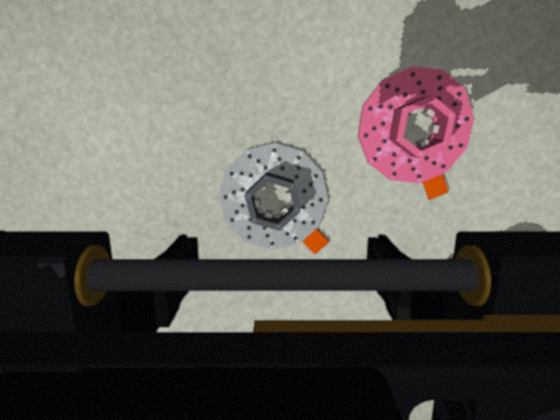

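The grating disc's plate is centred at about (274,195) with its tab at (316,240). The pink look-alike is at (416,125).

```bash
python3 - <<'E'
from h import *
i=np.load("w1i.npy",allow_pickle=True).item();im=np.load("w1.npy")
hsv=cv2.cvtColor(im,cv2.COLOR_RGB2HSV)
m=cv2.inRange(hsv,(5,180,150),(20,255,255));m[:,380:]=0;m[260:]=0
ys,xs=np.nonzero(m);t=ray(i,xs.mean(),ys.mean(),.005);print(xs.mean(),ys.mean(),len(xs),t)
c=ray(i,274,194.5,.005);d=t-c;print(c,np.hypot(*d[:2]),np.degrees(np.arctan2(d[1],d[0])))
for u,v in((220,195),(328,195),(274,142),(274,247)):print(ray(i,u,v,.005))
# collar inner hole
print(ray(i,272,200,.031))
E
```

```text
315.41744548286607 240.89408099688472 321 [0.52732224 0.282932   0.005     ]
[0.45660449 0.26380666 0.005     ] 0.07325829703835383 15.133392920706969
[0.43058204 0.20872653 0.005     ]
[0.48366244 0.31838158 0.005     ]
[0.40434777 0.2894814  0.005     ]
[0.51305106 0.23607336 0.005     ]
[0.45633711 0.26227639 0.031     ]
```

```bash
python3 -m inch '[[[2.5,-0.4,0.6,-0.1,1],[3,-0.44,0.53,-0.09,1],[3,0,0,0,1],[3,0,0,0,1],[3,0,0,0,1],[2.5,0,0,0,1],[1.5,0,0,0,1],[0,0,0,0,1]]]'; python3 - <<'E'
from h import *
o,M=yaw();print(o["position"],np.degrees(np.arctan2(M[1,1],M[0,1])))
d=np.array([.457,.263,.02])-o["position"];print((M.T@d)*100)
E
```

```text
time: 1.48
position: [0.4691, 0.2512, 0.0314]
tool_rot: [0.094, 0.699, -0.096, 0.702]
ft_force: [0.2, 0.8, 0.3]
grip_width: 0.0873
[0.46912057 0.25120711 0.03138479] 74.53833620747176
[ 1.12956498  0.81508275 -1.48850961]
```

```bash
python3 -m inch '[[[0,0.6,-1.2,0,1],[0.4,0.1,-0.2,0,1],[0.5,0,0,-0.01,1],[0,0,0,0,1],[0,0,0,0,1]]]'; python3 - <<'E'
from h import *
o,M=yaw();print(o["position"],np.degrees(np.arctan2(M[1,1],M[0,1])))
d=np.array([.457,.263,.02])-o["position"];print((M.T@d)*100)
E
```

```text
time: 1.9
position: [0.4564, 0.2642, 0.0235]
tool_rot: [0.09, 0.699, -0.091, 0.704]
ft_force: [1.2, -0.5, 0.4]
grip_width: 0.087
[0.45641591 0.26422071 0.02347696] 75.25271138468669
[ 0.34830613 -0.10306605  0.08523664]
```

```bash
python3 -m inch '[[[0.3,-0.1,0.08,0,1],[0,0,0,0,0.4],[0,0,0,0,0.4],[0,0,0,0,0.4],[0,0,0,0,0.4],[0,0,0,0,0.4],[0,0,0,0,0.4]]]' 25; python3 -m inch '[[[0,0,0,0,0.4],[0,0,0,0,0.4],[-1,0,0,0,0.4],[-2.5,0,0,0,0.4],[-3,0,0,0,0.4],[-3,0,0,0,0.4],[-2,0,0,0,0.4],[0,0,0,0,0.4]]]';  python3 - <<'E'
from h import *
o,M=yaw();print(o["position"],M.round(3),np.degrees(np.arctan2(M[1,1],M[0,1])))
E
```

```text
time: 2.48
position: [0.4592, 0.2632, 0.0229]
tool_rot: [0.091, 0.697, -0.09, 0.705]
ft_force: [-0.3, -0.5, -0.3]
grip_width: 0.0547
time: 3.15
position: [0.4556, 0.2625, 0.1422]
tool_rot: [0.09, 0.7, -0.092, 0.703]
ft_force: [0.9, -0.2, -1.6]
grip_width: 0.0539
[0.45558668 0.26245597 0.14217154] [[ 0.004  0.255  0.967]
 [-0.003  0.967 -0.255]
 [-1.    -0.002  0.005]] 75.20492888897773
```

The disc is held, with the width reading 54 mm. I go past the stand so the wrist camera can see it, turning the disc toward the pointer on the way.

```bash
python3 -m inch '[[[-0.9,-2.2,2.4,0,0.4],[-0.9,-2.5,2.8,0,0.4],[-0.9,-2.5,2.8,0,0.4],[-0.9,-2.5,2.8,0,0.4],[-0.9,-2.5,2.8,0,0.4],[-0.9,-2.5,2.8,0,0.4],[-0.9,-2.5,2.8,0,0.4],[-0.9,-2.5,2.8,0,0.4]]]'; python3 -m inch '[[[0,-2.5,2.8,0,0.4],[0,-2,2.2,0.12,0.4],[0,0,0,0.12,0.4],[0,0,0,0.12,0.4],[0,0,0,0.12,0.4],[0,0,0,0.12,0.4],[0,0,0,0.12,0.4],[0,0,0,0.12,0.4]]]';  python3 - <<'E'
from h import *
o,M=yaw();print(o["position"],M.round(3),np.degrees(np.arctan2(M[1,1],M[0,1])),o["q"].round(2))
i=camera_info("wrist");print(proj(i,[[.629,.043,.016]]))
E
```

```text
time: 3.82
position: [0.6133, 0.0138, 0.212]
tool_rot: [0.086, 0.706, -0.087, 0.698]
ft_force: [0.6, -0.0, -1.5]
grip_width: 0.054
time: 4.48
position: [0.6541, -0.0576, 0.2028]
tool_rot: [0.372, 0.604, -0.379, 0.594]
ft_force: [0.0, 0.1, -0.9]
grip_width: 0.0538
[ 0.6540838  -0.0576052   0.20283129] [[-0.017  0.9    0.436]
 [-0.001  0.436 -0.9  ]
 [-1.    -0.016 -0.006]] 25.871483404723186 [-0.26  0.61  1.36 -0.01  1.18 -0.7 ]
[[307.94968258  87.31603491]]
```

```bash
python3 -m inch '[[[0,0,0,0,0.4],[0,0,0,0,0.4]]]'; python3 - <<'E'
from h import *
o,M=yaw();i=camera_info("wrist");im=camera("wrist")
np.save("w2.npy",im);np.save("w2i.npy",i,allow_pickle=True);cv2.imwrite("pics/w2.png",im[:,:,::-1])
print(o["position"],M.round(3))
E
```

```text
time: 4.65
position: [0.6524, -0.0574, 0.2]
tool_rot: [0.371, 0.606, -0.38, 0.593]
ft_force: [-0.6, -0.3, -2.3]
grip_width: 0.0539
[ 0.65236815 -0.05742708  0.19998814] [[-0.022  0.9    0.436]
 [-0.     0.436 -0.9  ]
 [-1.    -0.02  -0.01 ]]
```

View pics/w2.png

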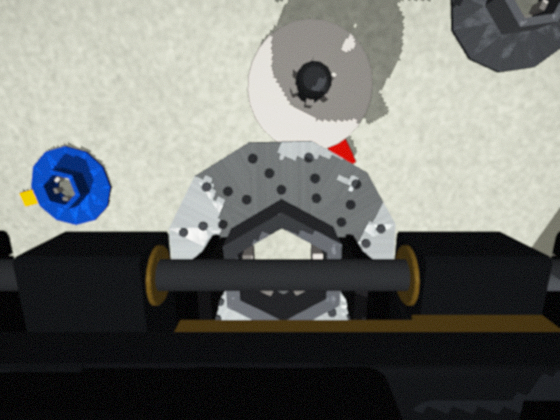

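The picture shows the white base with its centre near (310,83), the post top at (314,79) and the red pointer near (343,151), partly hidden by the held disc. I take an enlarged crop for the post and rib angles.

```bash
python3 - <<'E'
from h import *
i=np.load("w2i.npy",allow_pickle=True).item();im=np.load("w2.npy")
print("post",ray(i,314,79,.076))
for u,v in((310,83),(248,84),(371,84),(310,19),(310,147),(314,100)):print("base",u,v,ray(i,u,v,.016))
hsv=cv2.cvtColor(im,cv2.COLOR_RGB2HSV)
m=cv2.inRange(hsv,(170,180,100),(180,255,255))|cv2.inRange(hsv,(0,180,100),(4,255,255))
ys,xs=np.nonzero(m);print(len(xs),xs.mean(),ys.mean(),ray(i,xs.mean(),ys.mean(),.012))
c=cv2.resize(im[15:165,235:385],(600,600),interpolation=cv2.INTER_CUBIC).astype(float)
c=np.clip(255*(c/255)**.6,0,255)
cv2.imwrite("pics/w2c.png",c[:,:,::-1])
E
```

```text
post [0.62775202 0.04357246 0.076     ]
base 310 83 [0.62639629 0.04741038 0.016     ]
base 248 84 [0.57398323 0.02115702 0.016     ]
base 371 84 [0.67840137 0.07148777 0.016     ]
base 310 19 [0.60157138 0.0961684  0.016     ]
base 310 147 [ 0.65341721 -0.0056608   0.016     ]
base 314 100 [0.63677745 0.03541362 0.016     ]
273 343.13919413919416 150.94505494505495 [0.68518313 0.00519834 0.012     ][ WARN:0@0.493] global loadsave.cpp:1063 imwrite_ Unsupported depth image for selected encoder is fallbacked to CV_8U.
```

View pics/w2c.png

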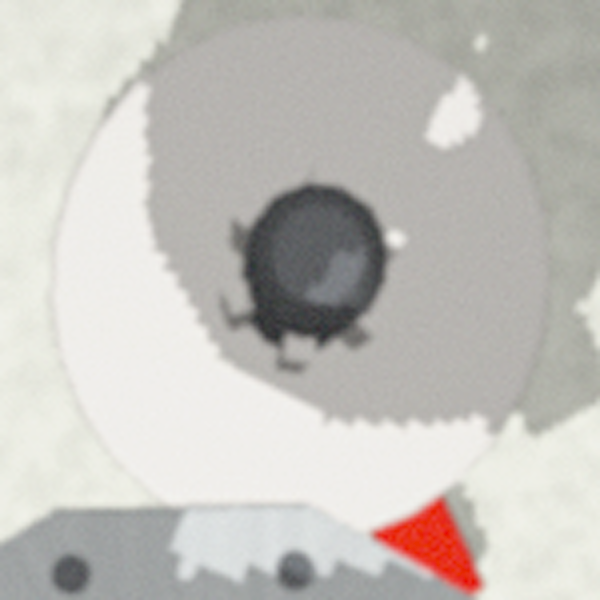

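```bash
python3 - <<'E'
from h import *
i=np.load("w2i.npy",allow_pickle=True).item();im=np.load("w2.npy")
P=np.array([0.65236815,-0.05742708,0.19998814]);M=np.array([[-.022,.9,.436],[0,.436,-.9],[-1,-.02,-.01]])
print("post",ray(i,313.75,78.75,.068),"base",ray(i,310.1,81.1,.016))
print("hex +z,-z vertices for zero offset",proj(i,[P+M@np.array([-.008,0,s*.0312]) for s in(-1,1)]), proj(i,[P+M@np.array([-.008,s*.027,0]) for s in(-1,1)]))
R=cv2.Rodrigues(i["rvec"])[0];print("cam",-R.T@i["tvec"],R[2])
cv2.imwrite("pics/w2d.png",cv2.resize(im[130:340,160:410],None,fx=2.8,fy=2.8,interpolation=cv2.INTER_CUBIC)[:,:,::-1])
E
```

```text
post [0.62754345 0.04480442 0.068     ] base [0.62571378 0.04895812 0.016     ]
hex +z,-z vertices for zero offset [[282.4516017  209.18948093]
 [282.4108815  333.90368571]] [[223.88990729 274.60154255]
 [340.97580637 274.65514642]]
cam [0.62585106 0.00403511 0.35069336] [ 0.08471087 -0.22002782 -0.97180853]
```

View pics/w2d.png

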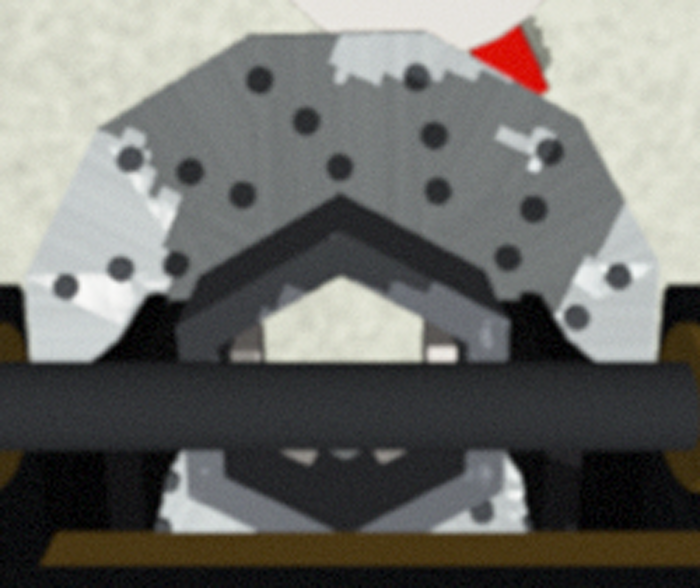

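The disc sits symmetrically in the jaws, about 1.9 mm toward tool +z. The stand axis is near (0.6275, 0.0445) and the pointer direction about -34°, and the tab is already there. I go over the post.

```bash
python3 -m inch '[[[0,0.4,-1.7,0,0.4],[0,0.4,-1.7,0,0.4],[0,0.4,-1.7,0,0.4],[0,0.4,-1.7,0,0.4],[0,0.3,-1.5,0,0.4],[0,0.1,-0.8,0,0.4],[0,0,0,0,0.4],[0,0,0,0,0.4]]]'; cat > goto.py <<'E'
from h import *
import sys
o,M=yaw();t=np.array([float(a) for a in sys.argv[1:4]])
print("t",o["time"],"pos",o["position"].round(4),"yaw",np.degrees(np.arctan2(M[1,1],M[0,1])).round(1),"tilt",M[:2,0].round(3),"F",o["ft_force"].round(1),"shift cm",((M.T@(t-o["position"]))*100).round(2))
E
python3 goto.py .6267 .0462 .109
```

```text
time: 5.37
position: [0.6251, 0.0455, 0.1991]
tool_rot: [0.367, 0.61, -0.375, 0.593]
ft_force: [-0.1, -0.2, -0.9]
grip_width: 0.0536
t 5.3667 pos [0.6251 0.0455 0.1991] yaw 26.7 tilt [-0.027  0.002] F [-0.1 -0.2 -0.9] shift cm [9.   0.38 0.13]
```

```bash
python3 -m inch '[[[1.2,0.2,0.1,0,0.4],[1.6,0.1,0,0,0.4],[1.8,0,0,0,0.4],[1.6,0,0,0,0.4],[1.2,0,0,0,0.4],[0.6,0,0,0,0.4],[0.2,0,0,0,0.4],[0,0,0,0,0.4]]]';python3 goto.py .6267 .0462 .109
python3 - <<'E'
from h import *
for n in("scene","side"):
    i=camera_info(n);im=camera(n);u,v=proj(i,[[.628,.045,.08]])[0].astype(int)
    c=cv2.resize(im[v-50:v+50,u-50:u+50],(400,400),interpolation=cv2.INTER_CUBIC);np.save(n+"1.npy",c)
cv2.imwrite("pics/over.png",np.hstack([np.load("scene1.npy"),np.load("side1.npy")])[:,:,::-1])
E
```

```text
time: 6.03
position: [0.6298, 0.041, 0.1103]
tool_rot: [0.368, 0.608, -0.376, 0.595]
ft_force: [0.4, -0.9, -1.4]
grip_width: 0.0541
t 6.0333 pos [0.6298 0.041  0.1103] yaw 26.5 tilt [-0.021 -0.   ] F [ 0.4 -0.9 -1.4] shift cm [ 0.14 -0.04 -0.6 ]
```

View pics/over.png

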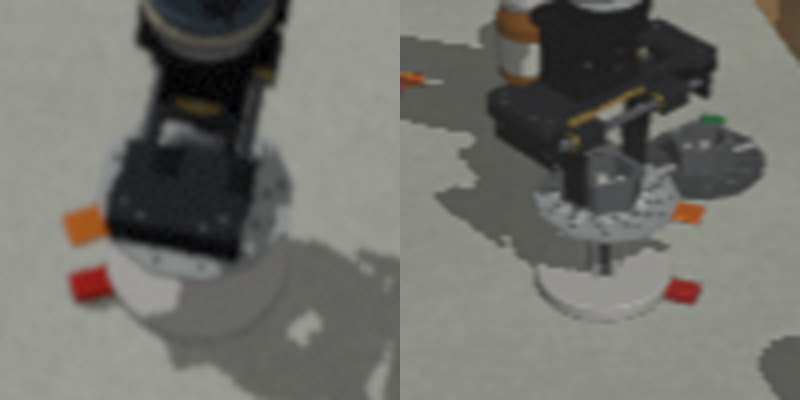

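The tab stands over the red pointer in both views: orange above red at about (85,225)/(90,285) on the left and (688,212)/(683,290) on the right. I correct 6 mm sideways, then lower slowly.

```bash
python3 -m inch '[[[0,0,-0.4,0,0.4],[0,0,-0.2,0,0.4],[0,0,0,0,0.4],[0,0,0,0,0.4]]]';python3 goto.py .6267 .0462 .095
```

```text
time: 6.47
position: [0.6294, 0.0469, 0.1143]
tool_rot: [0.369, 0.605, -0.375, 0.597]
ft_force: [-0.4, -0.4, -1.3]
grip_width: 0.0537
t 6.4667 pos [0.6294 0.0469 0.1143] yaw 26.5 tilt [-0.014 -0.001] F [-0.4 -0.4 -1.3] shift cm [ 1.94 -0.24 -0.05]
```

```bash
for k in 1 2 3; do python3 -m inch '[[[0,0,0,0,0.4],[0,0,0,0,0.4]]]' >/dev/null;python3 goto.py .6267 .0462 .095; done; python3 -m inch '[[[0.3,-0.1,0,0,0.4],[0.3,-0.1,0,0,0.4],[0.3,0,0,0,0.4],[0,0,0,0,0.4]]]'>/dev/null; python3 goto.py .6267 .0462 .095
```

```text
t 6.6333 pos [0.6299 0.0472 0.1154] yaw 26.6 tilt [-0.012 -0.001] F [ 0.1 -0.5 -1.3] shift cm [ 2.04 -0.3  -0.05]
t 6.8 pos [0.6301 0.0473 0.1158] yaw 26.6 tilt [-0.011 -0.001] F [-0.9  0.2 -1.9] shift cm [ 2.09 -0.33 -0.05]
t 6.9667 pos [0.6302 0.0472 0.1159] yaw 26.6 tilt [-0.011 -0.001] F [-0.3  0.4 -1.7] shift cm [ 2.1  -0.33 -0.06]
t 7.3 pos [0.6279 0.0461 0.1059] yaw 26.6 tilt [-0.011 -0.001] F [ 0.2  1.  -2.4] shift cm [ 1.09 -0.09 -0.06]
```

```bash
python3 -m inch '[[[0.3,-0.09,-0.03,0,0.4],[0.3,0,-0.03,0,0.4],[0.3,0,0,0,0.4],[0.2,0,0,0,0.4],[0,0,0,0,0.4]]]'>/dev/null; python3 goto.py .6267 .0462 .086; python3 -m inch '[[[0.2,0,0,0,0.4],[0.2,0,0,0,0.4],[0.2,0,0,0,0.4],[0,0,0,0,0.4]]]'>/dev/null; python3 goto.py .6267 .0462 .084
```

```text
t 7.7167 pos [0.6262 0.0462 0.0929] yaw 26.5 tilt [-0.013 -0.001] F [ 0.3  0.6 -0.4] shift cm [0.69 0.06 0.02]
t 8.05 pos [0.6269 0.0459 0.0866] yaw 26.5 tilt [-0.011 -0.002] F [-0.1  0.1 -2. ] shift cm [ 0.26 -0.   -0.04]
```

```bash
python3 -m inch '[[[0.15,0,0,0,0.4],[0.1,0,0,0,0.4],[0.1,0,0,0,0.4]]]'>/dev/null; python3 goto.py .6267 .0462 .084;python3 -m inch '[[[0.1,0,0,0,0.4],[0,0,0,0,0.4]]]'>/dev/null; python3 goto.py .6267 .0462 .084
```

```text
t 8.3 pos [0.627  0.046  0.0838] yaw 26.5 tilt [-0.011 -0.002] F [-2.3  0.4  9. ] shift cm [-0.02 -0.02 -0.04]
t 8.4667 pos [0.627  0.0459 0.0843] yaw 26.6 tilt [-0.01  -0.002] F [ 0.2  0.1 -1.1] shift cm [ 0.03 -0.02 -0.04]
```

Contact with the rib tops came at TCP z about 0.084, as expected. I turn with light pressure.

```bash
python3 -m inch '[[[0.08,0,0,0.04,0.4],[0.06,0,0,0.04,0.4],[0.06,0,0,0.04,0.4]]]'>/dev/null; python3 goto.py .6267 .0462 .084;python3 -m inch '[[[0.06,0,0,0.04,0.4],[0.06,0,0,0.04,0.4],[0.06,0,0,0.04,0.4]]]'>/dev/null; python3 goto.py .6267 .0462 .084
```

```text
t 8.7167 pos [0.628  0.0462 0.0835] yaw 19.4 tilt [-0.007 -0.002] F [ 0.6 -0.1 -1.5] shift cm [-0.05 -0.13 -0.05]
t 8.9667 pos [0.6284 0.046  0.0815] yaw 12.2 tilt [-0.006 -0.002] F [-0.9 -0.6 -0.5] shift cm [-0.25 -0.17 -0.06]
```

```bash
python3 -m inch '[[[0.1,0,0,0,0.4],[0.1,0,0,0,0.4],[0.1,0,0,0,0.4]]]'>/dev/null; python3 goto.py .627 .046 .039;python3 -m inch '[[[0.1,0,0,0,0.4],[0.1,0,0,0,0.4]]]'>/dev/null; python3 goto.py .627 .046 .039
```

```text
t 9.2167 pos [0.6283 0.0458 0.078 ] yaw 12.3 tilt [-0.006 -0.002] F [-0.   0.1 -1.5] shift cm [ 3.9  -0.1  -0.05]
t 9.3833 pos [0.6282 0.0458 0.0755] yaw 12.3 tilt [-0.006 -0.002] F [-0.5 -0.4 -2. ] shift cm [ 3.65 -0.09 -0.05]
```

It dropped over the ribs at tool yaw 12°, with the tab about 14° from the pointer. I lower it with no force showing.

```bash
python3 -m inch '[[[0.25,0,0,0,0.4],[0.25,0,0,0,0.4],[0.25,0,0,0,0.4],[0.25,0,0,0,0.4]]]'>/dev/null; python3 goto.py .628 .0458 .039;python3 -m inch '[[[0.25,0,0,0,0.4],[0.25,0,0,0,0.4],[0.25,0,0,0,0.4],[0.25,0,0,0,0.4]]]'>/dev/null; python3 goto.py .628 .0458 .039
```

```text
t 9.7167 pos [0.6283 0.0458 0.0647] yaw 12.4 tilt [-0.006 -0.002] F [ 0.4  0.1 -1.2] shift cm [ 2.57 -0.01 -0.01]
t 10.05 pos [0.6281 0.0458 0.0533] yaw 12.4 tilt [-0.006 -0.002] F [ 0.6  0.3 -1.2] shift cm [ 1.43 -0.   -0.  ]
```

```bash
python3 -m inch '[[[0.2,0,0,0,0.4],[0.2,0,0,0,0.4],[0.2,0,0,0,0.4],[0.2,0,0,0,0.4]]]'>/dev/null; python3 goto.py .628 .0458 .039
```

```text
t 10.3833 pos [0.6281 0.0458 0.0442] yaw 12.4 tilt [-0.006 -0.002] F [-0.6  0.2 -1.4] shift cm [ 0.52 -0.   -0.  ]
```

```bash
python3 -m inch '[[[0.15,0,0,0,0.4],[0.1,0,0,0,0.4],[0.1,0,0,0,0.4],[0,0,0,0,0.4]]]'>/dev/null; python3 goto.py .628 .0458 .039;python3 -m inch '[[[0.08,0,0,0,0.4],[0.06,0,0,0,0.4]]]'>/dev/null; python3 goto.py .628 .0458 .039
```

```text
t 10.7167 pos [0.628  0.0458 0.0399] yaw 12.4 tilt [-0.007 -0.002] F [-0.5 -0.2 -1. ] shift cm [ 0.09 -0.    0.  ]
t 10.8833 pos [0.6281 0.046  0.0395] yaw 12.4 tilt [-0.006 -0.002] F [-3.2 -0.5  3.3] shift cm [ 0.05 -0.01  0.01]
```

Seated: contact at 0.0395 against an expected 0.039. I release and rise.

```bash
python3 -m inch '[[[0,0,0,0,0.7],[0,0,0,0,1],[0,0,0,0,1],[0,0,0,0,1],[0,0,0,0,1],[-0.3,0,0,0,1],[-1.0,0,0,0,1],[-2,0,0,0,1]]]'; python3 -m inch '[[[-3,0,0,0,1],[-3,0,0,0,1],[-3,0,0,0,1],[-3,0,0,0,1],[-1,0,0,0,1],[0,0,0,0,1]]]'
python3 goto.py .531 -.297 .2
python3 - <<'E'
from h import *
for n in("scene","side"):
    i=camera_info(n);im=camera(n);u,v=proj(i,[[.628,.045,.03]])[0].astype(int)
    c=cv2.resize(im[v-40:v+40,u-40:u+40],(400,400),interpolation=cv2.INTER_CUBIC);np.save(n+"1.npy",c)
cv2.imwrite("pics/home1.png",np.hstack([np.load("scene1.npy"),np.load("side1.npy")])[:,:,::-1])
E
```

```text
time: 11.55
position: [0.6263, 0.0463, 0.0705]
tool_rot: [0.44, 0.554, -0.446, 0.548]
ft_force: [-0.9, -0.1, -0.1]
grip_width: 0.0867
time: 12.05
position: [0.629, 0.0465, 0.2137]
tool_rot: [0.441, 0.552, -0.445, 0.55]
ft_force: [0.4, 0.4, -0.2]
grip_width: 0.0869
t 12.05 pos [0.629  0.0465 0.2137] yaw 12.4 tilt [-0.006 -0.002] F [ 0.4  0.4 -0.2] shift cm [  1.48 -16.93  31.45]
```

View pics/home1.png

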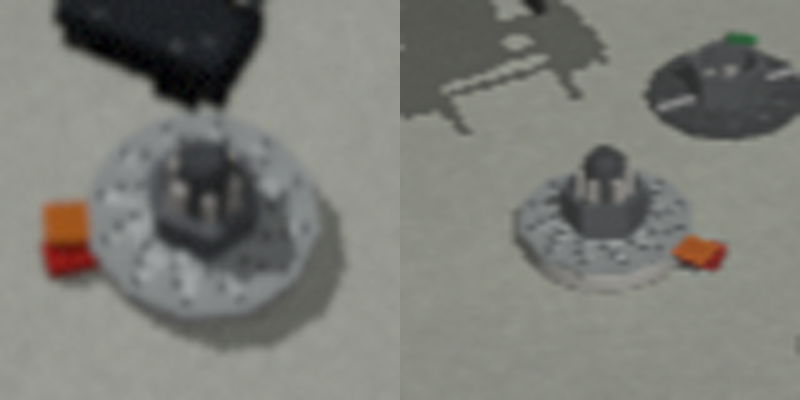

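The disc is home: the orange tab lies just over the red pointer in both views ((65,222) left, (697,248) right). Before going to the guard, I check where the tall bottle is.

```bash
python3 - <<'E'
from h import *
i=camera_info("scene");print(ray(i,252/1.4286,188/1.4286,0));i=camera_info("side");print(ray(i,428/1.4286,525/1.4286,0))
E
python3 -m inch '[[[0,-1.7,3.1,0,1],[0,-1.7,3.1,0,1],[0,-1.7,3.1,0,1],[0,-1.7,3.1,0,1],[0,-1.7,3.1,0,1],[0,-1.7,3.1,0,1],[0,-1.7,3.1,0,1]]]'; python3 goto.py .531 -.297 .2
```

```text
[ 0.50639796 -0.59846199  0.        ]
[ 0.49818605 -0.61452764  0.        ]
time: 12.73
position: [0.5515, -0.1887, 0.2003]
tool_rot: [0.436, 0.564, -0.442, 0.544]
ft_force: [0.3, -0.0, -0.4]
grip_width: 0.0868
t 12.7333 pos [ 0.5515 -0.1887  0.2003] yaw 13.2 tilt [-0.028  0.01 ] F [ 0.3 -0.  -0.4] shift cm [-0.02 -4.47 10.07]
```

```bash
python3 -m inch '[[[0,-1.2,2.8,0,1],[0,-1.2,2.5,0,1],[0,-1,2,0,1],[0,0,0,-0.12,1],[0,0,0,-0.12,1],[0,0,0,-0.12,1],[0,0,0,-0.12,1],[0,0,0,-0.12,1]]]'>/dev/null; python3 -m inch '[[[0,0,0,-0.1,1],[0,0,0,-0.06,1],[0,0,0,0,1],[0,0,0,0,1],[0,0,0,0,1]]]'>/dev/null; python3 goto.py .531 -.297 .2
python3 - <<'E'
from h import *
o,M=yaw();i=camera_info("wrist");im=camera("wrist")
np.save("w3.npy",im);np.save("w3i.npy",i,allow_pickle=True);cv2.imwrite("pics/w3.png",im[:,:,::-1]);print(proj(i,[[.531,-.297,.005]]))
E
```

```text
t 13.8167 pos [ 0.5161 -0.2735  0.1741] yaw 57.9 tilt [-0.069  0.039] F [ 0.1 -0.6  0.7] shift cm [-2.77 -1.2   2.3 ]
[[269.92983539 232.15099665]]
```

View pics/w3.png

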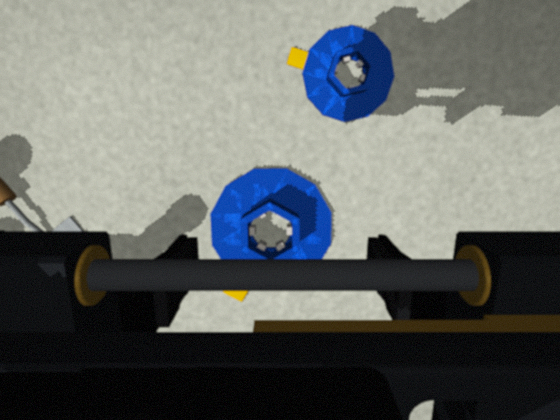

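The large guard is at (272,225) with its yellow tab at (236,295); the small one at (348,73) is not wanted. The hand has picked up a 4.5° tilt, so I test how small moves affect it.

```bash
python3 -m inch '[[[-3,0,0,0,1]]]'>/dev/null; python3 goto.py .531 -.297 .2;python3 -m inch '[[[0,0,0,0,1],[0,0,0,0,1]]]'>/dev/null; python3 goto.py .531 -.297 .2; python3 -m inch '[[[0,-1.2,2.3,0,1]]]'>/dev/null; python3 goto.py .531 -.297 .2;python3 -m inch '[[[0,0,0,0,1],[0,0,0,0,1]]]'>/dev/null; python3 goto.py .531 -.297 .2
python3 - <<'E'
from h import *
i=np.load("w3i.npy",allow_pickle=True).item();im=np.load("w3.npy")
hsv=cv2.cvtColor(im,cv2.COLOR_RGB2HSV)
m=cv2.inRange(hsv,(105,150,60),(130,255,255));m[:130]=0;m[258:]=0
ys,xs=np.nonzero(m);print(xs.min(),xs.max(),ys.min())
y=cv2.inRange(hsv,(22,180,150),(32,255,255));y[:200]=0;yy,xx=np.nonzero(y);t=ray(i,xx.mean(),yy.mean(),.005);print(xx.mean(),yy.mean(),t)
# fit circle: rim points -> world
c=cv2.findContours(m,0,1)[0];c=max(c,key=cv2.contourArea)[:,0];c=c[c[:,1]<250]
W=np.array([ray(i,u,v,.005)[:2] for u,v in c])
from scipy.optimize import least_squares
r=least_squares(lambda p:np.hypot(W[:,0]-p[0],W[:,1]-p[1])-.06,[.53,-.295],loss="soft_l1",f_scale=.002).x
d=t[:2]-r;print("centre",r,np.hypot(*d),np.degrees(np.arctan2(d[1],d[0])))
print("collar hole",ray(i,270.5,229,.031))
E
```

```text
t 13.95 pos [ 0.5145 -0.2719  0.1987] yaw 57.8 tilt [-0.08   0.047] F [-1.   0.3 -0.3] shift cm [-0.38 -1.24  2.71]
t 14.1167 pos [ 0.517  -0.2737  0.2028] yaw 57.7 tilt [-0.073  0.042] F [-0.8 -0.1 -0.2] shift cm [ 0.08 -1.23  2.44]
t 14.2 pos [ 0.5282 -0.2922  0.2015] yaw 57.8 tilt [-0.076  0.046] F [ 0.6 -0.6  0.4] shift cm [ 0.11 -0.26  0.5 ]
t 14.3667 pos [ 0.5303 -0.2958  0.201 ] yaw 57.7 tilt [-0.073  0.042] F [-0.6  0.7 -0.1] shift cm [ 0.09 -0.06  0.13]
211 330 168
236.6978417266187 294.0071942446043 [ 0.56798787 -0.36102796  0.005     ]
centre [ 0.52883539 -0.29421124] 0.07744282318669829 -59.631052673331915
collar hole [ 0.52382951 -0.29061049  0.031     ]
```

```bash
T=".529 -.294 .2"; python3 -m inch '[[[0,0,0,0.12,1],[0,0,0,0.12,1],[0,0,0,0.12,1],[0,0,0,0,1],[0,0,0,0,1]]]'>/dev/null; python3 goto.py $T;python3 -m inch '[[[0,0,0,-0.12,1],[0,0,0,-0.12,1],[0,0,0,-0.12,1],[0,0,0,0,1],[0,0,0,0,1]]]'>/dev/null; python3 goto.py $T; python3 -m inch '[[[0,0,3,0,1],[0,0,3,0,1],[0,0,0,0,1],[0,0,0,0,1]]]'>/dev/null; python3 goto.py $T;python3 -m inch '[[[0,0,-3,0,1],[0,0,-3,0,1],[0,0,0,0,1],[0,0,0,0,1]]]'>/dev/null; python3 goto.py $T
```

```text
t 14.7833 pos [ 0.5286 -0.2942  0.1989] yaw 36.3 tilt [-0.076  0.045] F [ 0.1 -0.6 -0.1] shift cm [-0.11  0.04  0.  ]
t 15.2 pos [ 0.5274 -0.2924  0.1979] yaw 58.2 tilt [-0.078  0.046] F [ 0.3 -0.4  0.1] shift cm [-0.23 -0.05  0.2 ]
t 15.5333 pos [ 0.5771 -0.3223  0.1909] yaw 57.9 tilt [-0.083  0.05 ] F [-0.1 -0.4  0.5] shift cm [-0.36 -0.16 -5.64]
t 15.8667 pos [ 0.5229 -0.2879  0.1946] yaw 57.7 tilt [-0.086  0.053] F [ 0.6  1.1 -0.4] shift cm [-0.62 -0.19  0.79]
```

```bash
T=".529 -.294 .2"; python3 -m inch '[[[-3,0,0,0,1],[-3,0,0,0,1],[-3,0,0,0,1],[0,0,0,0,1],[0,0,0,0,1]]]'>/dev/null; python3 goto.py $T;python3 -m inch '[[[3,0,0,0,1],[3,0,0,0,1],[3,0,0,0,1],[0,0,0,0,1],[0,0,0,0,1]]]'>/dev/null; python3 goto.py $T; python3 -m inch '[[[0,-3,0,0,1],[0,-3,0,0,1],[0,0,0,0,1],[0,0,0,0,1]]]'>/dev/null; python3 goto.py $T;python3 -m inch '[[[0,3,0,0,1],[0,3,0,0,1],[0,0,0,0,1],[0,0,0,0,1]]]'>/dev/null; python3 goto.py $T
```

```text
t 16.2833 pos [ 0.5298 -0.2919  0.2871] yaw 57.5 tilt [-0.089  0.055] F [ 0.  -0.  -1.4] shift cm [ 8.66 -0.21  0.96]
t 16.7 pos [ 0.5248 -0.2892  0.1972] yaw 57.4 tilt [-0.081  0.049] F [-0.2 -0.3  0.6] shift cm [-0.33 -0.18  0.59]
t 17.0333 pos [ 0.4938 -0.3416  0.2   ] yaw 57.5 tilt [-0.079  0.047] F [-0.   0.2  0.5] shift cm [-0.05  5.9   0.41]
t 17.3667 pos [ 0.5297 -0.2922  0.2046] yaw 57.3 tilt [-0.071  0.042] F [ 0.2 -0.1  0.5] shift cm [ 0.45 -0.19  0.07]
```

```bash
T=".529 -.294 .2"; python3 -m inch '[[[0,3.4,-2.1,0,1],[0,3.4,-2.1,0,1],[0,3.4,-2.1,0,1],[0,3.4,-2.1,0,1],[0,3.4,-2.1,0,1],[0,0,0,0,1],[0,0,0,0,1],[0,0,0,0,1]]]'>/dev/null; python3 goto.py $T;python3 -m inch '[[[0,-1.7,1,0,1],[0,-1.7,1,0,1],[0,-1.7,1,0,1],[0,-1.7,1,0,1],[0,-1.7,1,0,1],[0,-1.7,1,0,1],[0,0,0,0,1],[0,0,0,0,1]]]'>/dev/null; python3 goto.py $T
```

```text
t 18.0333 pos [ 0.5379 -0.0882  0.2177] yaw 57.2 tilt [-0.059  0.034] F [ 0.8 -0.1  0.8] shift cm [  1.12 -17.78  10.49]
t 18.7 pos [ 0.5335 -0.2246  0.216 ] yaw 56.6 tilt [-0.053  0.028] F [-0.2 -0.   0.6] shift cm [ 1.42 -6.03  3.54]
```

```bash
T=".529 -.294 .2"; python3 -m inch '[[[0,3.4,-2.1,0,1],[0,3.4,-2.1,0,1],[0,3.4,-2.1,0,1],[0,3.4,-2.1,0,1],[0,3.4,-2.1,0,1],[0,0,0,0,1],[0,0,0,0,1],[0,-1.7,1,0,1]]]'>/dev/null; python3 goto.py $T;python3 -m inch '[[[0,-1.7,1,0,1],[0,-1.7,1,0,1],[0,-1.7,1,0,1],[0,-1.7,1,0,1],[0,-1.7,1,0,1],[0,-1.7,1,0,1],[0,-1.7,1,0,1],[0,-1.7,1,0,1]]]'>/dev/null; python3 goto.py $T; python3 -m inch '[[[0,-1.7,1,0,1],[0,-1.7,1,0,1],[0,-1.7,1,0,1],[0,0,0,0,1],[0,0,0,0,1]]]'>/dev/null; python3 goto.py $T
```

```text
t 19.3667 pos [ 0.5393 -0.0396  0.2207] yaw 56.1 tilt [-0.05   0.029] F [-0.3 -0.3  0. ] shift cm [  1.38 -21.68  13.43]
t 20.0333 pos [ 0.5274 -0.2101  0.2173] yaw 55.9 tilt [-0.05   0.028] F [ 0.9 -0.  -0.5] shift cm [ 1.48 -6.85  4.93]
t 20.45 pos [ 0.5201 -0.2831  0.2154] yaw 55.1 tilt [-0.049  0.026] F [-0.3  0.6  0.1] shift cm [ 1.47 -0.38  1.44]
```

```bash
T=".529 -.294 .2"; python3 -m inch '[[[-2,0,0,0,1],[-2,0,0,0,1],[-2,0,0,0,1],[-2,0,0,0,1],[-2,0,0,0,1],[-2,0,0,0,1],[0,0,0,0,1],[0,0,0,0,1]]]'>/dev/null; python3 goto.py $T;python3 -m inch '[[[4,0,0,0,1],[4,0,0,0,1],[4,0,0,0,1],[4,0,0,0,1],[0,0,0,0,1],[0,0,0,0,1]]]'>/dev/null; python3 goto.py $T
```

```text
t 21.1167 pos [ 0.5222 -0.2827  0.3375] yaw 54.9 tilt [-0.057  0.036] F [ 0.2  0.5 -0.4] shift cm [13.64 -0.49  2.12]
t 21.6167 pos [ 0.5128 -0.2745  0.1722] yaw 55.0 tilt [-0.054  0.035] F [0.9 0.2 1.2] shift cm [-2.93 -0.68  2.26]
```

```bash
T=".529 -.294 .2"; python3 -m inch '[[[-1.5,0,1,0,1],[0,-3,0,0,1],[0,-3,0,0,1],[0,0,0,0,1],[0,0,0,0,1],[0,3,0,0,1],[0,3,0,0,1],[0,0,0,0,1]]]'>/dev/null; python3 goto.py $T;python3 -m inch '[[[0,0,0,0,1],[0,-3,0,0,1],[0,-3,0,0,1],[0,0,0,0,1],[0,0,0,0,1],[0,3,0,0,1],[0,3,0,0,1],[0,0,0,0,1]]]'>/dev/null; python3 goto.py $T; python3 -m inch '[[[0.8,0,0,0,1],[0.4,0,0,0,1],[0.4,0,0,0,1],[0.4,0,0,0,1],[0.4,0,0,0,1],[0.4,0,0,0,1],[0.4,0,0,0,1],[0,0,0,0,1]]]'>/dev/null; python3 goto.py $T
```

```text
t 22.2833 pos [ 0.5261 -0.2841  0.1989] yaw 54.9 tilt [-0.043  0.026] F [ 0.3  0.2 -1.2] shift cm [-0.14 -0.65  0.8 ]
t 22.95 pos [ 0.5291 -0.2849  0.2063] yaw 55.0 tilt [-0.034  0.018] F [0.2 0.5 0.3] shift cm [ 0.62 -0.75  0.53]
t 23.6167 pos [ 0.5268 -0.2851  0.1711] yaw 55.0 tilt [-0.036  0.017] F [ 0.7  0.2 -0.1] shift cm [-2.91 -0.62  0.58]
```

Short side-to-side cycles remove about 0.012 rad of tilt each, so I repeat them.

```bash
T=".529 -.294 .2"; python3 -m inch '[[[0,-3.9,0,0,1],[0,-3.9,0,0,1],[0,0,0,0,1],[0,0,0,0,1],[0,3.9,0,0,1],[0,3.9,0,0,1],[0,0,0,0,1],[0,0,0,0,1]]]'>/dev/null; python3 goto.py $T;python3 -m inch '[[[0,-3.9,0,0,1],[0,-3.9,0,0,1],[0,0,0,0,1],[0,0,0,0,1],[0,3.9,0,0,1],[0,3.9,0,0,1],[0,0,0,0,1],[0,0,0,0,1]]]'>/dev/null; python3 goto.py $T
```

```text
t 24.2833 pos [ 0.5274 -0.2875  0.1703] yaw 54.8 tilt [-0.034  0.016] F [ 0.1 -0.1  0.6] shift cm [-2.99 -0.46  0.39]
t 24.95 pos [ 0.529  -0.2867  0.1706] yaw 54.9 tilt [-0.031  0.014] F [-0.4  0.4  0.1] shift cm [-2.95 -0.62  0.32]
```

```bash
T=".529 -.294 .2"; python3 -m inch '[[[-1.5,0,0,0,1],[-1.5,-3,0,0,1],[0,-3,0,0,1],[0,0,0,0,1],[0,0,0,0,1],[0,3,0,0,1],[0,3,0,0,1],[0,0,0,0,1]]]'>/dev/null; python3 goto.py $T;python3 -m inch '[[[0,-3,0,0,1],[0,-3,0,0,1],[0,0,0,0,1],[0,3,0,0,1],[0,3,0,0,1],[0,0,0,0,1]]]'>/dev/null; python3 goto.py $T;python3 -m inch '[[[0,-3,0,0,1],[0,-3,0,0,1],[0,0,0,0,1],[0,3,0,0,1],[0,3,0,0,1],[0,0,0,0,1]]]'>/dev/null; python3 goto.py $T
```

```text
t 25.6167 pos [ 0.5287 -0.2867  0.2008] yaw 54.9 tilt [-0.033  0.015] F [-0.6  0.2 -0. ] shift cm [ 0.07 -0.58  0.44]
t 26.1167 pos [ 0.5283 -0.2849  0.1988] yaw 55.0 tilt [-0.036  0.017] F [-0.9  0.2 -0.1] shift cm [-0.13 -0.71  0.58]
t 26.6167 pos [ 0.5277 -0.2836  0.1972] yaw 55.1 tilt [-0.038  0.019] F [-0.5 -1.   0.8] shift cm [-0.31 -0.78  0.69]
```

The tilt (about 2.4°) won't drop further cheaply. Instead I grasp, turn the guard about 165° just above the counter, set it down and regrip. It is then level with the hand's tilt and needs no further big turn.

```bash
T=".529 -.2945 .023"; python3 -m inch '[[[1.5,-0.4,0.3,-0.03,1],[2.5,-0.4,0.3,-0.02,1],[3,0,0,0,1],[3,0,0,0,1],[2.5,0,0,0,1],[1,0,0,0,1],[0,0,0,0,1],[0,0,0,0,1]]]'>/dev/null; python3 goto.py $T
```

```text
t 27.2833 pos [ 0.526  -0.2908  0.0592] yaw 58.5 tilt [-0.034  0.014] F [-0.2  0.   0.4] shift cm [ 3.6  -0.14  0.57]
```

```bash
T=".529 -.2945 .023"; python3 -m inch '[[[0.8,-0.1,0.4,0,1],[0.8,0,0.1,0,1],[0.8,0,0,0,1],[0.6,0,0,0,1],[0.3,0,0,0,1],[0.1,0,0,0,1],[0,0,0,0,1]]]'>/dev/null; python3 goto.py $T
```

```text
t 27.8667 pos [ 0.5326 -0.2971  0.0272] yaw 58.5 tilt [-0.026  0.007] F [ 0.6  0.1 -0. ] shift cm [ 0.43  0.04 -0.43]
```

```bash
T=".529 -.2945 .023"; python3 -m inch '[[[0.2,0,-0.25,0,1],[0.15,0,-0.1,0,1],[0,0,0,0,0.4],[0,0,0,0,0.4],[0,0,0,0,0.4],[0,0,0,0,0.4],[0,0,0,0,0.4],[0,0,0,0,0.4]]]' 20;python3 goto.py $T; python3 -m inch '[[[0,0,0,0,0.4],[-0.4,0,0,0,0.4],[-0.8,0,0,0,0.4],[-0.8,0,0,0,0.4],[-0.5,0,0,0,0.4],[0,0,0,0,0.4]]]';python3 goto.py $T
```

```text
time: 28.53
position: [0.5296, -0.2953, 0.0246]
tool_rot: [0.191, 0.689, -0.192, 0.672]
ft_force: [-0.3, 1.0, -0.3]
grip_width: 0.0549
t 28.5333 pos [ 0.5296 -0.2953  0.0246] yaw 58.5 tilt [-0.024  0.006] F [-0.3  1.  -0.3] shift cm [ 0.16  0.04 -0.09]
time: 29.03
position: [0.5299, -0.2952, 0.0517]
tool_rot: [0.192, 0.69, -0.192, 0.671]
ft_force: [0.1, 0.5, -1.5]
grip_width: 0.0538
t 29.0333 pos [ 0.5299 -0.2952  0.0517] yaw 58.5 tilt [-0.025  0.006] F [ 0.1  0.5 -1.5] shift cm [ 2.87  0.03 -0.05]
```

```bash
T=".529 -.2945 .055"; python3 -m inch '[[[-0.5,0,0,0.12,0.4],[-0.2,0,0,0.12,0.4],[-0.1,0,0,0.12,0.4],[-0.1,0,0,0.12,0.4],[-0.1,0,0,0.12,0.4],[0,0,0,0.12,0.4],[0,0,0,0.12,0.4],[0,0,0,0.12,0.4]]]'>/dev/null;python3 goto.py $T; python3 -m inch '[[[-0.1,0,0,0.12,0.4],[-0.1,0,0,0.12,0.4],[-0.1,0,0,0.12,0.4],[-0.1,0,0,0.12,0.4],[-0.1,0,0,0.12,0.4],[0,0,0,0.12,0.4],[0,0,0,0.12,0.4],[0,0,0,0.12,0.4]]]'>/dev/null;python3 goto.py $T
```

```text
t 29.7 pos [ 0.5311 -0.2959  0.0658] yaw 1.3 tilt [-0.021  0.003] F [-0.3 -0.1 -1.2] shift cm [ 1.08 -0.19 -0.14]
t 30.3667 pos [ 0.5313 -0.2959  0.0731] yaw -56.0 tilt [-0.02   0.002] F [-0.  -0.1 -1.3] shift cm [ 1.81 -0.22  0.08]
```

```bash
T=".529 -.2945 .0246"; python3 -m inch '[[[0,0,0,0.12,0.4],[0,0,0,0.12,0.4],[0,0,0,0.12,0.4],[0,0,0,0.12,0.4],[0,0,0,0.12,0.4],[0.5,0,0,0.12,0.4],[0.6,0,0,0.12,0.4],[0.6,0,0,0,0.4]]]'>/dev/null;python3 goto.py $T; python3 -m inch '[[[0.6,0,0,0,0.4],[0.5,0,0,0,0.4],[0.4,0,0,0,0.4],[0.2,0,0,0,0.4],[0,0,0,0,0.4]]]'>/dev/null;python3 goto.py $T
```

```text
t 31.0333 pos [ 0.5322 -0.2967  0.0591] yaw -106.2 tilt [-0.015 -0.002] F [-0.2  1.  -0.6] shift cm [ 3.46 -0.14  0.31]
t 31.45 pos [ 0.5311 -0.2961  0.0394] yaw -105.7 tilt [-0.017  0.   ] F [ 0.4  1.  -1.4] shift cm [ 1.48 -0.1   0.22]
```

```bash
T=".529 -.2945 .0246"; python3 -m inch '[[[0.4,0,0,0,0.4],[0.4,0,0,0,0.4],[0.3,0,0,0,0.4],[0.1,0,0,0,0.4],[0.05,0,0,0,0.4]]]'>/dev/null;python3 goto.py $T; python3 -m inch '[[[0,0,0,0,0.8],[0,0,0,0,0.8],[0,0,0,0,0.8],[0,0,0,0,0.8],[0,0,0,0,0.8]]]'>/dev/null;python3 goto.py $T
```

```text
t 31.8667 pos [ 0.531  -0.2964  0.0262] yaw -105.6 tilt [-0.017 -0.   ] F [-1.6  0.3  2.8] shift cm [ 0.17 -0.13  0.24]
t 32.2833 pos [ 0.5319 -0.2971  0.0271] yaw -105.6 tilt [-0.015 -0.002] F [ 0.1 -0.6 -0.5] shift cm [ 0.25 -0.17  0.35]
```

```bash
T=".522 .074 .21"; python3 -m inch '[[[0.2,0,0,0,0.8],[0,0,0,0,0.4],[0,0,0,0,0.4],[0,0,0,0,0.4],[0,0,0,0,0.4],[0,0,0,0,0.4],[0,0,0,0,0.4]]]' 25;python3 goto.py $T; python3 -m inch '[[[-1,0,0,0,0.4],[-2,0,0,0,0.4],[-3,0,0,0,0.4],[-3,0,0,0,0.4],[-3,0,0,0,0.4],[-3,0,0,0,0.4],[-2,0,0,0,0.4],[0,0,0,0,0.4]]]'>/dev/null;python3 goto.py $T
```

```text
time: 32.87
position: [0.5322, -0.2972, 0.0251]
tool_rot: [-0.696, 0.097, 0.705, 0.094]
ft_force: [-0.5, -0.7, 0.4]
grip_width: 0.0537
t 32.8667 pos [ 0.5322 -0.2972  0.0251] yaw -105.6 tilt [-0.014 -0.002] F [-0.5 -0.7  0.4] shift cm [-18.56 -35.37  11.18]
t 33.5333 pos [ 0.5327 -0.295   0.203 ] yaw -105.6 tilt [-0.021  0.003] F [ 0.9 -0.9 -1.4] shift cm [ -0.57 -35.26  10.94]
```

```bash
T=".522 .074 .21"; python3 -m inch '[[[0,-1.5,0.5,0,0.4],[0,-3,0.9,0,0.4],[0,-3,0.9,0,0.4],[0,-3,0.9,0,0.4],[0,-3,0.9,0,0.4],[0,-3,0.9,0,0.4],[0,-3,0.9,0,0.4],[0,-3,0.9,0,0.4]]]'>/dev/null;python3 goto.py $T; python3 -m inch '[[[0,-3,0.9,0,0.4],[0,-3,0.9,0,0.4],[0,-2.5,0.9,0,0.4],[0,-1.5,0.5,0,0.4],[0,0,0,0,0.4],[0,0,0,0,0.4],[0,0,0,0,0.4]]]'>/dev/null;python3 goto.py $T
```

```text
t 34.2 pos [ 0.5202 -0.0499  0.1963] yaw -106.2 tilt [-0.032  0.007] F [ 0.1  0.2 -2.5] shift cm [ -1.29 -11.94   3.34]
t 34.7833 pos [0.5008 0.0734 0.1875] yaw -105.6 tilt [-0.061  0.014] F [ 0.2 -0.4 -1.9] shift cm [-2.38 -0.62 -1.88]
```

```bash
python3 goto.py .522 .074 .21; python3 - <<'E'
from h import *
o,M=yaw();i=camera_info("wrist");im=camera("wrist")
np.save("w4.npy",im);np.save("w4i.npy",[i,o["position"],M],allow_pickle=True);cv2.imwrite("pics/w4.png",im[:,:,::-1])
P=o["position"];print(proj(i,[[.6284,.044,.076],[.6284,.044,.061]]))
print("hex",proj(i,[P+M@np.array([-.006,0,s*.0312]) for s in(-1,1)]).round(1).tolist())
E
```

```text
t 34.7833 pos [0.5008 0.0734 0.1875] yaw -105.6 tilt [-0.061  0.014] F [ 0.2 -0.4 -1.9] shift cm [-2.38 -0.62 -1.88]Traceback (most recent call last):
  File "<stdin>", line 3, in <module>
    arr = np.asanyarray(arr)
ValueError: setting an array element with a sequence. The requested array has an inhomogeneous shape after 1 dimensions. The detected shape was (3,) + inhomogeneous part.
```

```bash
python3 - <<'E'
from h import *
o,M=yaw();i=camera_info("wrist");im=camera("wrist")
np.save("w4.npy",im);cv2.imwrite("pics/w4.png",cv2.resize(im[:340,120:460],None,fx=1.75,fy=1.75,interpolation=cv2.INTER_CUBIC)[:,:,::-1])
P=o["position"];print(proj(i,[[.6284,.044,.076],[.6284,.044,.068],[.6284,.044,.047]]))
print("hex",proj(i,[P+M@np.array([-.006,0,s*.0312]) for s in(-1,1)]).round(1).tolist())
E
```

```text
[[274.02710231  12.14044009]
 [274.26994229  14.92576913]
 [274.83843822  21.44631063]]
hex [[285.0, 201.7], [284.7, 325.9]]
```

View pics/w4.png

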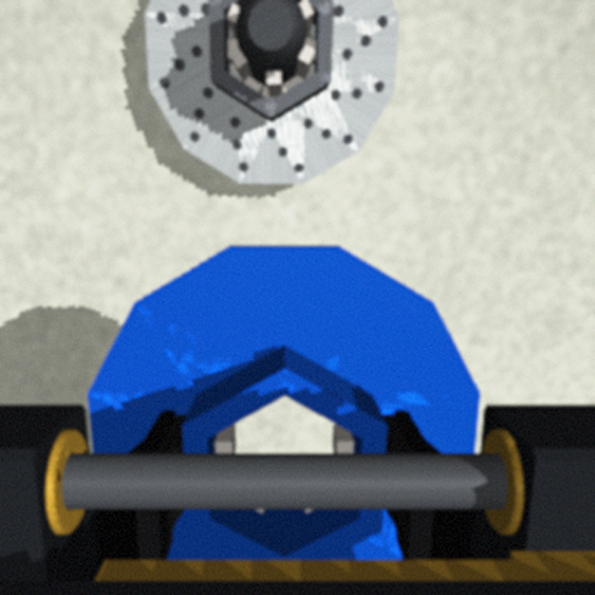

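The guard is square in the jaws with its hexagon parallel to the disc's. Its centre is about 4 mm toward tool +z (collar vertex at y≈209 against 202 predicted). The post outline is at (274,14), matching the predicted (274,15). I go over the post.

```bash
T=".6333 .0429 .13"; python3 -m inch '[[[0.3,-0.1,-1.2,0,0.4],[0.6,-0.1,-2,0,0.4],[0.6,-0.1,-2,0,0.4],[0.6,-0.1,-2.2,0,0.4],[0.6,-0.1,-2.2,0,0.4],[0.6,-0.1,-1.8,0,0.4],[0.6,0,-1,0,0.4],[0,0,0,0,0.4]]]'>/dev/null;python3 goto.py $T; python3 -m inch '[[[0,0,0,0,0.4],[0,0,0,0,0.4]]]'>/dev/null;python3 goto.py $T
```

```text
t 35.55 pos [0.6326 0.0318 0.1369] yaw -106.5 tilt [-0.052  0.012] F [-0.7  0.2 -2.1] shift cm [ 0.7  -1.09  0.21]
t 35.7167 pos [0.6333 0.0292 0.1356] yaw -106.7 tilt [-0.053  0.012] F [-0.9  0.3 -0.9] shift cm [ 0.58 -1.31  0.36]
```

```bash
T=".633 .0429 .12"; python3 -m inch '[[[0,-0.6,0.1,0.01,0.4],[0.3,-0.5,0.1,0,0.4],[0.3,-0.2,0.1,0,0.4],[0.3,0,0,0,0.4],[0,0,0,0,0.4],[0,0,0,0,0.4]]]'>/dev/null;python3 goto.py $T; python3 -m inch '[[[0,-3,0,0,0.4],[0,-3,0,0,0.4],[0,0,0,0,0.4],[0,0,0,0,0.4],[0,3,0,0,0.4],[0,3,0,0,0.4],[0,0,0,0,0.4],[0,0,0,0,0.4]]]'>/dev/null;python3 goto.py $T
```

```text
t 36.2167 pos [0.6314 0.0451 0.1277] yaw -107.3 tilt [-0.054  0.012] F [ 0.2 -0.2 -1.1] shift cm [ 0.75  0.16 -0.26]
t 36.8833 pos [0.6305 0.0452 0.1282] yaw -107.2 tilt [-0.053  0.011] F [ 0.4  0.2 -1.2] shift cm [ 0.8   0.14 -0.35]
```

```bash
T=".633 .0429 .088"; python3 -m inch '[[[0.2,0.1,-0.15,0,0.4],[0.3,0.04,-0.1,0.005,0.4],[0.4,0,0,0,0.4],[0.4,0,0,0,0.4],[0.4,0,0,0,0.4],[0.2,0,0,0,0.4],[0,0,0,0,0.4]]]'>/dev/null;python3 goto.py $T
```

```text
t 37.4667 pos [0.6319 0.0441 0.1069] yaw -107.5 tilt [-0.053  0.012] F [-0.1  0.5 -2.1] shift cm [ 1.88  0.07 -0.25]
```

```bash
T=".633 .0429 .088"; python3 -m inch '[[[0.2,0.08,-0.15,0,0.4],[0.2,0.02,-0.05,0,0.4],[0.2,0,0,0,0.4],[0.2,0,0,0,0.4],[0,0,0,0,0.4]]]'>/dev/null;python3 goto.py $T;python3 -m inch '[[[0.2,0,-0.05,0,0.4],[0.2,0,0,0,0.4],[0.1,0,0,0,0.4]]]'>/dev/null;python3 goto.py $T
```

```text
t 37.8833 pos [0.6332 0.0432 0.0976] yaw -107.4 tilt [-0.053  0.012] F [-0.1  0.2 -0.9] shift cm [ 0.96  0.03 -0.04]
t 38.1333 pos [0.6338 0.0426 0.093 ] yaw -107.4 tilt [-0.052  0.011] F [-1.6 -0.8  4.2] shift cm [ 0.5  -0.01  0.05]
```

```bash
T=".6325 .0423 .088"; python3 -m inch '[[[-0.05,0.03,0.12,0,0.4],[0,0,0,0,0.4],[0.1,0,0,0,0.4],[0.1,0,0,0,0.4]]]'>/dev/null;python3 goto.py $T;python3 -m inch '[[[0.1,0,0,0,0.4],[0.1,0,0,0,0.4]]]'>/dev/null;python3 goto.py $T
```

```text
t 38.4667 pos [0.6325 0.0424 0.0918] yaw -107.4 tilt [-0.051  0.01 ] F [-0.8 -1.5  0.7] shift cm [ 0.38  0.01 -0.02]
t 38.6333 pos [0.6324 0.0422 0.0896] yaw -107.4 tilt [-0.051  0.01 ] F [ 0.4  0.1 -0.8] shift cm [ 0.16 -0.01 -0.02]
```

Free again and passing down the pilot. I continue gently.

```bash
T=".6325 .0423 .084"; python3 -m inch '[[[0.1,0,0,0,0.4],[0.1,0,0,0,0.4],[0.1,0,0,0,0.4]]]'>/dev/null;python3 goto.py $T;python3 -m inch '[[[0.1,0,0,0,0.4],[0.05,0,0,0,0.4]]]'>/dev/null;python3 goto.py $T
```

```text
t 38.8833 pos [0.6322 0.0422 0.086 ] yaw -107.4 tilt [-0.052  0.01 ] F [-0.3 -0.2 -1.3] shift cm [ 0.2  -0.02 -0.04]
t 39.05 pos [0.6322 0.0421 0.0843] yaw -107.4 tilt [-0.051  0.01 ] F [-0.6 -1.3  0.1] shift cm [ 0.03 -0.02 -0.02]
```

```bash
T=".6322 .0421 .072"; python3 -m inch '[[[0.1,0,0,0,0.4],[0.1,0,0,0,0.4],[0.1,0,0,0,0.4]]]'>/dev/null;python3 goto.py $T;python3 -m inch '[[[0.1,0,0,0,0.4],[0.1,0,0,0,0.4]]]'>/dev/null;python3 goto.py $T
```

```text
t 39.3 pos [0.6321 0.0418 0.0812] yaw -107.4 tilt [-0.051  0.009] F [-0.1 -1.4 -0.6] shift cm [ 0.92 -0.04 -0.05]
t 39.4667 pos [0.6321 0.0418 0.0791] yaw -107.4 tilt [-0.051  0.009] F [ 0.3 -1.3  0.9] shift cm [ 0.71 -0.04 -0.04]
```

```bash
T=".6322 .0421 .072"; python3 -m inch '[[[0.1,0,0,0,0.4],[0.1,0,0,0,0.4],[0.1,0,0,0,0.4]]]'>/dev/null;python3 goto.py $T;python3 -m inch '[[[0.1,0,0,0,0.4],[0.08,0,0,0,0.4]]]'>/dev/null;python3 goto.py $T
```

```text
t 39.7167 pos [0.632  0.0417 0.0758] yaw -107.4 tilt [-0.051  0.009] F [-0.3 -0.3  0. ] shift cm [ 0.37 -0.04 -0.03]
t 39.8833 pos [0.632  0.0417 0.0738] yaw -107.4 tilt [-0.051  0.009] F [-0.3 -1.6  0.2] shift cm [ 0.17 -0.04 -0.02]
```

```bash
T=".6322 .0421 .072"; python3 -m inch '[[[0.06,0,0,0,0.4],[0.05,0,0,0,0.4]]]'>/dev/null;python3 goto.py $T;python3 -m inch '[[[0.05,0,0,0,0.4],[0.03,0,0,0,0.4]]]'>/dev/null;python3 goto.py $T
```

```text
t 40.05 pos [0.6319 0.0417 0.0729] yaw -107.4 tilt [-0.051  0.009] F [-1.1 -1.5  5.5] shift cm [ 0.09 -0.04 -0.02]
t 40.2167 pos [0.6319 0.0417 0.073 ] yaw -107.4 tilt [-0.051  0.009] F [-0.3 -0.7  1.6] shift cm [ 0.1  -0.05 -0.02]
```

Contact at about 5 N at the home height. I release and rise.

```bash
python3 -m inch '[[[0,0,0,0,0.7],[0,0,0,0,1],[0,0,0,0,1],[0,0,0,0,1],[0,0,0,0,1],[0,0,0,0,1],[-0.5,0,0,0,1],[-1.5,0,0,0,1]]]'; python3 -m inch '[[[-3,0,0,0,1],[-3,0,0,0,1],[-3,0,0,0,1],[-3,0,0,0,1],[-1,0,2,0,1],[0,0,2,0,1],[0,0,0,0,1]]]'
python3 - <<'E'
from h import *
for n in("scene","side"):
    i=camera_info(n);im=camera(n);np.save(n+"f.npy",im);u,v=proj(i,[[.628,.045,.03]])[0].astype(int)
    c=cv2.resize(im[v-45:v+45,u-45:u+45],(400,400),interpolation=cv2.INTER_CUBIC);np.save(n+"1.npy",c)
cv2.imwrite("pics/home2.png",np.hstack([np.load("scene1.npy"),np.load("side1.npy")])[:,:,::-1])
E
```

```text
time: 40.88
position: [0.6307, 0.0432, 0.0895]
tool_rot: [-0.678, 0.106, 0.719, 0.108]
ft_force: [-0.1, -0.2, 0.1]
grip_width: 0.0867
time: 41.47
position: [0.6015, 0.0534, 0.232]
tool_rot: [-0.68, 0.106, 0.717, 0.109]
ft_force: [0.2, 1.0, -0.7]
grip_width: 0.0871
```

View pics/home2.png

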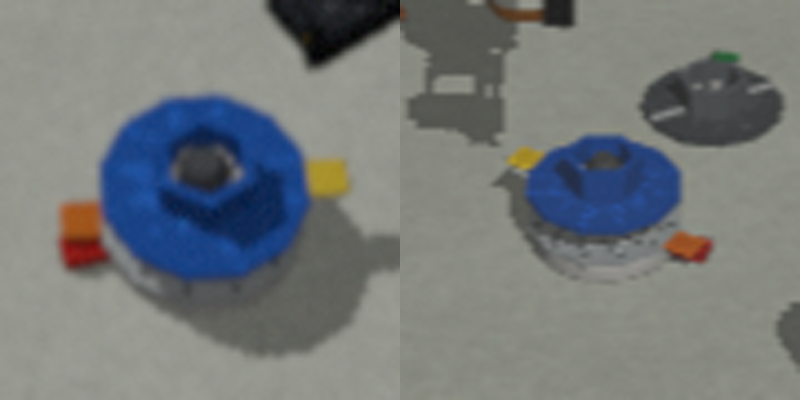

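Both plates look level and stacked. The yellow tab is at (328,178) left and (525,158) right, opposite the orange tab over the pointer. I triangulate both tabs as a numeric check.

```bash
python3 - <<'E'
from h import *
pj={};S={}
for n in("scene","side"):
    i=camera_info(n);R=cv2.Rodrigues(i["rvec"])[0];pj[n]=i["camera_matrix"]@np.c_[R,i["tvec"]]
    im=np.load(n+"f.npy");hsv=cv2.cvtColor(im,cv2.COLOR_RGB2HSV);u,v=proj(i,[[.628,.045,.03]])[0].astype(int)
    w=np.zeros(hsv.shape[:2],np.uint8);w[v-40:v+40,u-40:u+40]=1
    for k,lo,hi in(("yellow",(21,150,90),(33,255,255)),("orange",(6,150,90),(17,255,255))):
        y,x=np.nonzero(cv2.inRange(hsv,lo,hi)*w);S[k,n]=(x.mean(),y.mean(),len(x))
for k in("yellow","orange"):
    X=cv2.triangulatePoints(pj["scene"],pj["side"],np.array(S[k,"scene"][:2]),np.array(S[k,"side"][:2])).ravel();X=X[:3]/X[3]
    d=X[:2]-[.6284,.044];print(k,S[k,"scene"][2],S[k,"side"][2],X.round(4),np.hypot(*d).round(4),np.degrees(np.arctan2(d[1],d[0])).round(1))
E
```

```text
yellow 47 20 [0.578  0.0958 0.0486] 0.0722 134.2
orange 62 30 [ 0.6781 -0.0092  0.0159] 0.0728 -46.9
```

```bash
python3 -c "
from rig import robot
print(robot.hand_in())"
```

```text
the job is handed in; nothing more can be done
None
```

I put both plates away and handed the job in at about 41.6 s. The hand-in gives no verdict, so what follows is from my own checks.

- **Grating disc:** It rested on the rib tops, turned about 14° and dropped over the ribs. I lowered it to the base with about 5 N of contact and released it.
- **Guard plate:** I used the larger of the two. I turned it about 165° over its own place, set it down and regripped it. It touched the post's taper once at about 5 N; I shifted it 1 mm and it slid down onto the disc, and I released it.

**Last checks:**
- The final pictures show both plates level, and the hand is clear, about 23 cm up.
- The orange tab triangulates 73 mm from the axis at -47°. That is about 13° from the pointer, which I measured near -34°.
- The yellow tab is 72 mm from the axis at 134°, directly opposite the orange tab. Its height is 48.6 mm against about 49.5 mm expected.
- The orange tab's height read 15.9 mm against about 18.5 mm expected. That is within camera accuracy, but it is the weakest agreement.

**Hand tilt:** The hand picked up 2–5° of tilt on fast moves, and I could only partly remove it.

**Bystanders:** I went nowhere near the bystanders, but I did not re-measure them at the end.

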